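# Present a sample tube from the tube-post carrier to the bar-code reader

### The job

Book in the sample: take the orange-capped tube by its cap, draw it out of the leaning tube-post carrier, turn it level and hold it up in front of the bar-code reader, lying lengthwise across the middle of the window with its label facing the glass, about 80 mm away. Finish like that, holding the tube still in the gripper: do not put it down or let it go. Leave the other tubes in the carrier, do not let the tube drop or strike the reader, and do not disturb anything else on the bench.

Things in the scene. Friction and masses are not known exactly. Their poses are not given: they have to be found in the camera images.
- tube: the tube to book in: amber plastic, 16 mm across, round foot, 105 mm long, 15 to 31 g, ORANGE ribbed cap. Origin at the tip of its foot, z from foot to cap, y straight out of its label. It stands 50 mm deep in the left or right hole of the insert's far (upper) pair (green-capped tube in the other), leaning with the carrier, label turned to the carrier's left (within 0.3 rad); 55 mm sticks out
- tube_cap (a point): the middle of the orange cap, on the tube's axis 94 mm from the foot: where to grip. The cap is 18 mm across and 22 mm tall (83 to 105 mm from the foot), with at least 25 mm free on both sides along the carrier's y (the other tube of the pair stands 69 mm away); a tube may stand 40 mm nearer the robot along the carrier's x
- tube_label (a point): the middle of the white label with black bars: 8 mm from the tube's axis (along the tube's y), 48 mm from the foot. The label is 55 mm long (20 to 75 mm from the foot) and wraps about 60 degrees to each side
- carrier: tube-post carrier, smoky cylinder 120 mm across, fixed in a steel stand, its axis 40 degrees from the vertical, open mouth up and towards the robot. Origin: middle of the grey foam insert's face, 205 mm above the table; x to the far, upper rim, y to its left, z out along the holes. The rim (radius 64 mm) stands 4 mm proud of the foam. Carrier yaw within 0.3 rad
- hole_left (a point): mouth of the left hole of the far (upper) pair, carrier (20, 34.6, 0) mm. The insert has seven round holes 17.5 mm wide, 50 mm deep: at the centre and six around it at 40 mm (x = +-20, y = +-34.6; x = +-40, y = 0 mm); those without a tube are empty
- hole_right (a point): mouth of the right hole of the far (upper) pair, carrier (20, -34.6, 0) mm
- lid (a point): middle of the mouth of the carrier's red lid (128 mm across, 75 mm deep cup), folded back beside the carrier on its right (-y), 137 mm from the carrier's axis, its rim about level with the foam (up to 4 mm proud); fixed
- reader: hands-free bar-code reader, fixed on the bench at the left: light grey head 70 x 78 x 100 mm, dark red window, black foot 100 x 90 mm, 165 mm tall. Origin under it on the table, z up; its window faces along its own -x, its y runs level along the glass. The window looks to the robot's right (world -y), turned up to 0.4 rad from that towards the far side or 0.15 rad towards the robot
- reader_window (a point): the middle of the reader's window (56 mm wide, 50 mm high), 42 mm in front of the reader's axis and 115 mm above the table; axes as the reader's, so points in front of the glass have negative x
- tube_green: another tube, same size and label as the orange-capped one, with a green cap (18 mm wide), standing in another hole of the same insert: the left or right hole of the far pair, 69 mm from the orange one; origin at its foot, z towards its cap; it stays where it is
- tube_blue: another tube, same size and label as the orange-capped one, with a blue cap (18 mm wide), standing in another hole of the same insert (near pair, left: x = -20, y = 34.6 mm); origin at its foot, z towards its cap; it stays where it is
- tube_white: another tube, same size and label as the orange-capped one, with a white cap (18 mm wide), standing in another hole of the same insert (nearest the robot: x = -40, y = 0); origin at its foot, z towards its cap; it stays where it is
- pot_yellow: closed specimen pot with a yellow lid, 64 mm across, 70 mm tall, loose on the bench at the left; leave alone. Origin under it
- pot_red: closed specimen pot with a red lid, 64 mm across, 70 mm tall, loose on the bench at the right; leave alone. Origin under it
- sanitiser: white bottle with a blue cap, 64 mm across, 165 mm tall, loose behind the work, near the middle of the bench; leave alone. Origin under it
- marker: black marker pen with a blue cap, 130 mm long, 16 mm thick, lying on the bench before the robot; leave alone. Origin under its middle

How it is judged:
By the outcome, as a careful person would: the job done as asked, in the order asked, and still so for the second after the job is handed in, while the arm keeps its last pose, push and grip.
It also fails if it takes over 58 s, if anything falls off the work surface, if the arm or the gripper's body presses on something with over 40 N, if the wrist force passes 120 N, or if a joint passes its speed limit or range.

### The arm

A 7-joint arm with a two-finger parallel gripper is mounted at the origin on the work surface. World frame = base frame: x ahead of the robot, y to its left, z up, the work surface at z = 0. Lengths are in m, angles in rad, forces in N, time in s.
With the tool pointing down it reaches from about 0.4 to 0.85 m from the base axis. Payload 4.5 kg.
Tool frame: the origin (TCP) lies between the finger pads, 19 mm behind the fingertips; this is the grasp point; z points along the fingers, y is the line along which they close (so a half turn about z gives the same grasp; the last joint's range is limited). The gripper opens to 88 mm and grips with 3 to 60 N. Pads are 18 mm wide; open, the fingers measure 123 mm over their backs; the gripper's body (75 mm by 187 mm) begins 45 mm behind the grasp point.
Start: joints at [-1.118, 0.689, -0.195, 1.565, 0.157, 0.902, -0.215], TCP at [0.254, 0.571, 0.257] pointing down, gripper open.
Joint ranges: [-3.01, 3.01], [-0.46, 2.08], [-1.47, 1.51], [0.13, 2.56], [-1, 4.14], [0.04, 2.09], [-2.66, 2.66]. Speed limits (rad/s): [2.57, 2.57, 3.14, 3.14, 3.14, 3.14, 3.14].

### API

Orientations are given as a unit quaternion [x, y, z, w].
In Python, from plant import r, optics gives the robot as it stands.
- The arm moves only by the tool servo_tool, never from a script. Its arguments are lists of equal length, an entry for each row: "translation": the shift along the tool's x, y, z in m, a list of three; "turn": the turn, a rotation vector about the tool's x, y, z in rad, a list of three. In form: {"translation": [[dx, dy, dz], ...], "turn": [[rx, ry, rz], ...]}. A call has 1 to 10 rows; each row shifts and turns the commanded pose from where the row before left it, along the tool's axes as they then stand; what a row does not reach is not made up. A row lasts 1/8 s, in which the tool goes at most 62.5 mm and 10.7 degrees, less where a joint would pass 70% of its speed; a pose out of reach is approached as far as the arm can. A call is refused whole if a number of a shift passes 0.0625 or a number of a turn 0.188, either way. A call with a gripper value outside its range is refused whole. "grip" is the opening, from 0 (shut) to 1 (fully open), set as the call begins (left out, the last holds). The fingers move at their own pace and stop on an object; "grip_force" is the grip in N (left out, the last holds). Time passes only in rows, so rows that do not move let the fingers close. It gives the time, the measured TCP pose, the force, the opening and the grip force at its end, in the units of the state.
- r.get_state(): the state, without advancing time (a new reading comes with each control period).
- optics.snapshot(name): name is "scene" or "top" or "wrist"; returns a dict with "img" (384x512x3 uint8, red, green, blue), "z_map" (384x512 float32, m along the optical axis (not along the pixel's ray), 0 where there is no reading), "mtx" (3x3 intrinsics, pixels), "R" (3x3) and "t" (3): a world point X has camera coordinates R X + t. Camera axes: x right, y down, z forward; pixel columns grow to the right and rows downward; lengths in m; the calibration is good to about 2 mm. A picture is of the moment at which its call begins.
- r.finish_job(): hands the job in; it is judged then, once.
The state is a dict: "clock": time; "q": joint angles; "qd": joint speeds; "joint_torque": joint torques, N m; "tool_pos": TCP position; "eef_rot": TCP orientation; "contact_force": force on the tool from outside, world axes, zero at the start; "moment": the same for the moment, N m; "opening": opening from 0.0 (shut) to 1.0 (fully open); "finger_force": force on a finger pad.
Only numpy, scipy, OpenCV 4.12 (cv2) and the standard library are available. Lean on these libraries where they do the work, as an engineer would, in place of code of your own. Each camera call takes 0.05 s, during which the arm holds its last target. There are 200 camera calls.

## Working session

There is one attempt and no reset: what is moved stays moved. The work goes in short steps, Python scripts to look and compute and a tool call to move; the robot and the scene stay as the last step left them, time stands still between calls to the robot, and variables do not carry over. Pictures are saved under pics/ and viewed, at most 10 in all, crops included, and the job is handed in when it is done.

Besides the shell and the picture viewer there is one more tool, called after "Emit:" by a JSON object that holds its "op" and its "data", one argument or row to a line. servo_tool: Moves the arm, as the interface text tells. Its arguments: {"type":"object","properties":{"translation":{"type":"array"},"turn":{"type":"array"},"grip":{"type":"number"},"grip_force":{"type":"number"}},"required":["translation","turn"]}

```bash
mkdir -p pics; ls; cat > h.py <<'E'
import numpy as np,cv2
from plant import r,optics
from scipy.spatial.transform import Rotation as R
def snap(n,f):
    d=optics.snapshot(n); cv2.imwrite('pics/%s.png'%f,d['img'][:,:,::-1]); np.savez('pics/%s.npz'%f,**d); return d
def cloud(d):
    z=d['z_map'];v,u=np.mgrid[:z.shape[0],:z.shape[1]];K=d['mtx']
    p=np.stack([(u-K[0,2])/K[0,0]*z,(v-K[1,2])/K[1,1]*z,z],-1)
    P=(p-d['t'])@d['R']; P[z==0]=np.nan; return P
E
python3 - <<'E'
from h import *
a=snap('scene','s1');b=snap('top','t1');c=snap('wrist','w1')
im=np.hstack([a['img'],b['img']])[:,:,::-1]
cv2.imwrite('pics/st.png',np.vstack([cv2.resize(a['img'],(800,600))])[:,:,::-1])
cv2.imwrite('pics/tt.png',cv2.resize(b['img'],(800,600))[:,:,::-1])
for d in(a,b,c): print(-d['R'].T@d['t'],d['R'][2],d['mtx'][0,0])
print(r.get_state())
E
```

```text
pics
[1.55628592 0.19683505 1.04816243] [-0.74004806 -0.15422062 -0.65463339] 445.3100151342882
[ 0.46649753 -0.00613637  1.27040773] [ 0.09794876  0.01033649 -0.99513778] 373.53014603679924
[0.18053276 0.60257743 0.38396361] [ 0.28161381 -0.12733711 -0.95104097] 309.24395089225254
{'clock': 0.15, 'q': array([-1.11821048,  0.68978645, -0.1945349 ,  1.56606661,  0.15729383,
        0.90248194, -0.21507398]), 'qd': array([-0.00113292, -0.00250181,  0.00090576, -0.00290416, -0.00063857,
        0.00174614,  0.00072   ]), 'joint_torque': array([-1.53516095e-03, -5.27861273e+01, -1.26828242e+00, -1.53589493e+01,
       -5.24727954e-02,  3.87369742e-03,  1.03960347e-04]), 'tool_pos': array([0.25400514, 0.57058277, 0.25680774]), 'eef_rot': array([ 2.07822744e-01,  9.78166269e-01, -6.69670439e-04, -9.79104911e-05]), 'contact_force': array([-0.02934325,  0.4318407 , -0.50571938]), 'moment': array([ 0.0548739 ,  0.03620254, -0.02228115]), 'finger_force': 0.0, 'opening': 1.0013443528241412}
```

View pics/st.png

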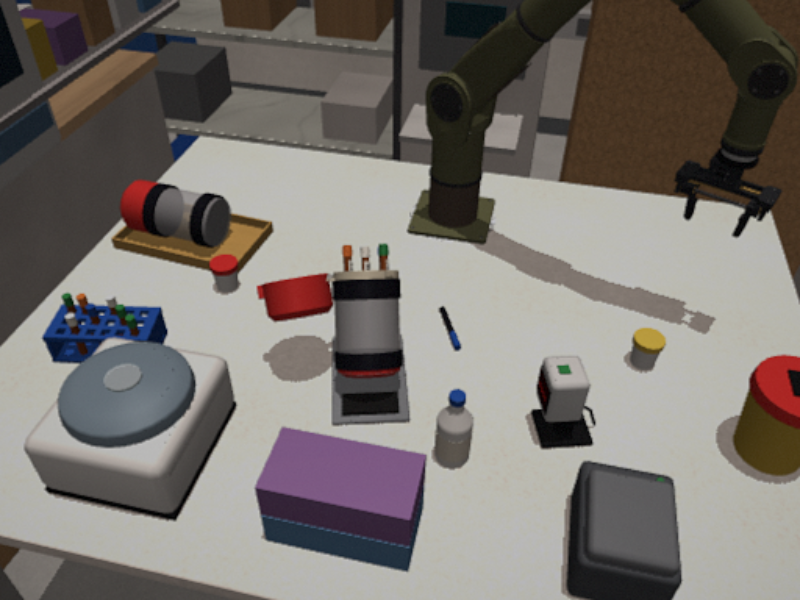

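View pics/tt.png

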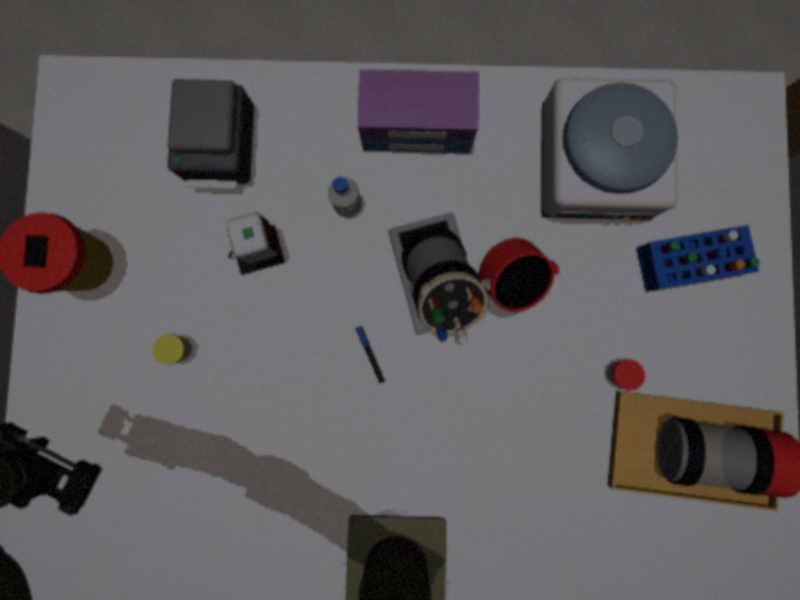

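The pictures show the orange cap in the right hole of the far pair: top (477,307), scene (347,252). The green cap is on the left at top (438,316). The reader head is at top (252,238), with its window facing right. Next I'll enlarge these.

```bash
python3 - <<'E'
from h import *
a=np.load('pics/s1.npz');b=np.load('pics/t1.npz')
f=lambda im,x,y,w,h,s:cv2.resize(im[y:y+h,x:x+w],(w*s,h*s),interpolation=cv2.INTER_CUBIC)
A=f(b['img'],262,165,66,60,6);B=f(b['img'],140,130,66,50,6);C=f(a['img'],200,150,66,60,6);D=f(a['img'],335,220,66,50,6)
cv2.imwrite('pics/crop.png',np.hstack([np.vstack([A,np.zeros((0,396,3),'u1')]) [:360],C])[:, :, ::-1])
cv2.imwrite('pics/crop.png',np.clip(np.vstack([np.hstack([A,C]),np.hstack([B,D])])[:600,:,::-1]*1.3,0,255))
for d,n in((a,'scene'),(b,'top')):
    P=cloud(d); h=cv2.cvtColor(d['img'],cv2.COLOR_RGB2HSV)
    roi=np.zeros(P.shape[:2],bool)
    if n=='top': roi[165:225,262:328]=1
    else: roi[145:190,210:260]=1
    for c,lo,hi in(('orange',5,17),('green',50,75),('blue',105,125)):
        m=roi&(h[...,0]>=lo)&(h[...,0]<=hi)&(h[...,1]>140)&(h[...,2]>60)
        v,u=np.nonzero(m)
        if len(v): print(n,c,len(v),u.mean(),v.mean(),np.nanmedian(P[m],0),np.nanmin(P[m],0),np.nanmax(P[m],0))
# reader
P=cloud(b); m=np.zeros(P.shape[:2],bool); m[125:180,140:190]=1
for lo,hi in((.155,.175),(.006,.06)):
    mm=m&(P[...,2]>lo)&(P[...,2]<hi); q=P[mm][:,:2]
    rc=cv2.minAreaRect((q*1000).astype('f4')); print(lo,len(q),np.median(P[mm][:,2]),rc)
P=cloud(a)
m=np.zeros(P.shape[:2],bool); m[225:270,335:385]=1
mm=m&(P[...,2]>.155)&(P[...,2]<.175); print(mm.sum(),cv2.minAreaRect((P[mm][:,:2]*1000).astype('f4')))
E
```

```text
scene orange 96 229.5 164.55208333333334 [ 0.53853754 -0.12158986  0.24301342] [ 0.48869847 -0.13397889  0.19044361] [ 0.56280021 -0.05214477  0.26291764]
scene green 30 245.0 159.5 [ 0.52078344 -0.06010114  0.25540815] [ 0.51040937 -0.06804524  0.24827847] [ 0.52979739 -0.05422282  0.26228938]
top orange 59 304.59322033898303 194.61016949152543 [ 0.53366517 -0.12820847  0.25561042] [ 0.52306485 -0.15854325  0.12938958] [ 0.58857585 -0.11877694  0.26323689]
top green 5 280.2 202.6 [ 0.51045713 -0.06119093  0.26033561] [ 0.51027037 -0.06401032  0.25864969] [ 0.5130759  -0.05863615  0.26184554]
top blue 22 282.8181818181818 214.3181818181818 [ 0.4812143  -0.07136972  0.23238366] [ 0.47304584 -0.07740733  0.22782907] [ 0.48682577 -0.06604311  0.23763827]
0.155 556 0.16328623485786892 ((666.4834594726562, 306.32745361328125), (77.84024047851562, 69.31242370605469), 16.137149810791016)
0.006 240 0.011050247631988273 ((633.7281494140625, 306.30279541015625), (111.68360900878906, 132.9968719482422), 39.94302749633789)
534 ((667.4443969726562, 304.91943359375), (81.27326965332031, 68.28899383544922), 19.01279640197754)[ WARN:0@0.441] global loadsave.cpp:1063 imwrite_ Unsupported depth image for selected encoder is fallbacked to CV_8U.
```

View pics/crop.png

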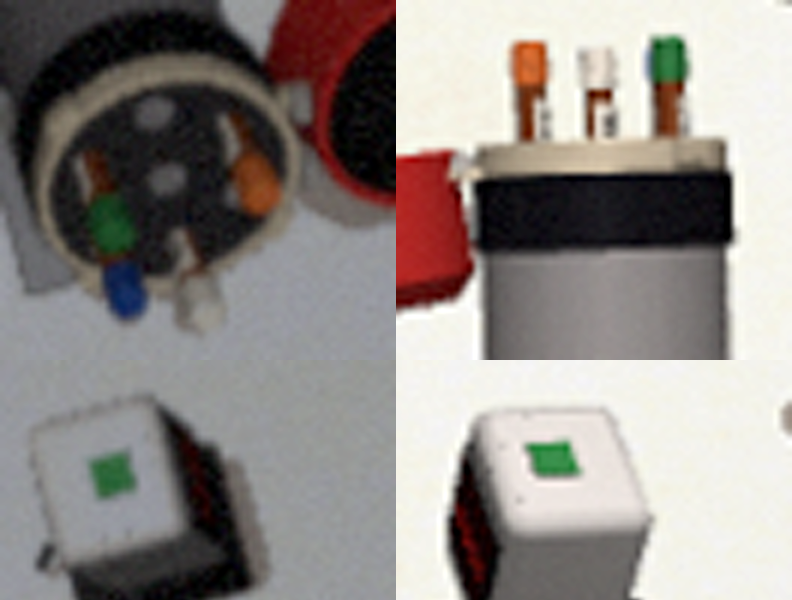

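The crops confirm the layout. Orange is in the right hole, next to the lid, and the label is on its left. The pair line gives a carrier yaw of about +0.3, and the reader yaw is about 0.30 towards the far side. Next I'll plan the first move to above the cap.

```bash
cat >> h.py <<'E'
def frame(yv,zv):
    zv=np.array(zv)/np.linalg.norm(zv); yv=np.array(yv)-np.dot(yv,zv)*zv; yv/=np.linalg.norm(yv)
    return R.from_matrix(np.stack([np.cross(yv,zv),yv,zv],1))
def plan(wps,step=.05,ang=.17):
    """wps: [(pos, Rotation)]; prints rows in tool axes"""
    s=r.get_state(); p=s['tool_pos'];q=R.from_quat(s['eef_rot']);T=[];A=[]
    for P,Q in wps:
        n=max(1,int(np.ceil(max(np.linalg.norm(P-p)/step,(q.inv()*Q).magnitude()/ang))))
        rv=(q.inv()*Q).as_rotvec()/n; d=(P-p)/n
        for i in range(n):
            t=np.round((q.inv()).apply(P-p)/(n-i),4);T.append(t.tolist())
            a=np.round((q.inv()*Q).as_rotvec()/(n-i),4);A.append(a.tolist())
            p=p+q.apply(t);q=q*R.from_rotvec(a)
    for i in range(0,len(T),10):print(T[i:i+10],'\n ',A[i:i+10])
def st():
    s=r.get_state();print(*[(k,np.round(s[k],4)) for k in('clock','q','tool_pos','eef_rot','contact_force','opening','finger_force')])
def tool(psi,deg):  # half-turn grasp; tool z deg forward of vertical
    a=np.radians(deg);f=np.array([np.cos(psi),np.sin(psi),0])
    return frame([np.sin(psi),-np.cos(psi),0],np.sin(a)*f+[0,0,-np.cos(a)])
E
python3 - <<'E'
from h import *
Q0=R.from_quat(r.get_state()['eef_rot']);Q=tool(.3,-5)
Qm=Q0*R.from_rotvec([0,0,1.3])
plan([(np.array([.45,.3,.40]),Qm),(np.array([.545,-.12,.355]),Q)])
E
```

```text
[[-0.0361, -0.021, -0.0179], [-0.0391, -0.0148, -0.0179], [-0.0409, -0.0083, -0.0179], [-0.0418, -0.0016, -0.0178], [-0.0414, 0.0052, -0.0179], [-0.0401, 0.0118, -0.0178], [-0.0376, 0.0181, -0.0179], [-0.0342, 0.024, -0.0178], [-0.0446, 0.0173, 0.005], [-0.0421, 0.0228, 0.0053]] 
  [[0.0, 0.0, 0.1625], [0.0, 0.0, 0.1625], [-0.0, 0.0, 0.1625], [-0.0, 0.0, 0.1625], [0.0, 0.0, 0.1625], [0.0, 0.0, 0.1625], [0.0, 0.0, 0.1625], [0.0, -0.0, 0.1625], [0.0055, -0.0085, 0.1247], [0.0055, -0.0085, 0.1247]]
[[-0.0388, 0.0278, 0.0055], [-0.035, 0.0325, 0.0057], [-0.0307, 0.0366, 0.0058], [-0.0258, 0.0402, 0.0058], [-0.0206, 0.0431, 0.0057], [-0.015, 0.0454, 0.0057], [-0.0092, 0.0469, 0.0055]] 
  [[0.0055, -0.0085, 0.1247], [0.0055, -0.0085, 0.1247], [0.0055, -0.0085, 0.1247], [0.0055, -0.0085, 0.1247], [0.0055, -0.0085, 0.1246], [0.0055, -0.0085, 0.1247], [0.0055, -0.0085, 0.1246]]
```

Emit:
{"op": "servo_tool", "data": {
  "translation": [
    [-0.036,-0.021,-0.018],
    [-0.039,-0.015,-0.018],
    [-0.041,-0.008,-0.018],
    [-0.042,-0.002,-0.018],
    [-0.041,0.005,-0.018],
    [-0.04,0.012,-0.018],
    [-0.038,0.018,-0.018],
    [-0.034,0.024,-0.018],
    [-0.045,0.017,0.005],
    [-0.042,0.023,0.005]
  ],
  "turn": [
    [0,0,0.1625],
    [0,0,0.1625],
    [0,0,0.1625],
    [0,0,0.1625],
    [0,0,0.1625],
    [0,0,0.1625],
    [0,0,0.1625],
    [0,0,0.1625],
    [0.0055,-0.0085,0.125],
    [0.0055,-0.0085,0.125]
  ],
  "grip": 0.47
}}

```text
clock: 1.4
tool_pos: [0.4707, 0.2051, 0.3916]
eef_rot: [0.834, 0.552, -0.01, 0.001]
contact_force: [-0.2, 0.2, -0.6]
opening: 0.47
finger_force: 0.0
```

Emit:
{"op": "servo_tool", "data": {
  "translation": [
    [-0.039,0.028,0.005],
    [-0.035,0.033,0.006],
    [-0.031,0.037,0.006],
    [-0.026,0.04,0.006],
    [-0.021,0.043,0.006],
    [-0.015,0.045,0.006],
    [-0.009,0.047,0.005],
    [0,0,0],
    [0,0,0],
    [0,0,0]
  ],
  "turn": [
    [0.0055,-0.0085,0.125],
    [0.0055,-0.0085,0.125],
    [0.0055,-0.0085,0.125],
    [0.0055,-0.0085,0.125],
    [0.0055,-0.0085,0.125],
    [0.0055,-0.0085,0.125],
    [0.0055,-0.0085,0.125],
    [0,0,0],
    [0,0,0],
    [0,0,0]
  ]
}}

```text
clock: 2.65
tool_pos: [0.5441, -0.1193, 0.3559]
eef_rot: [0.988, 0.149, -0.043, 0.005]
contact_force: [-0.3, 0.2, 0.4]
opening: 0.469
finger_force: 0.0
```

```bash
python3 - <<'E'
from h import *
st()
c=snap('wrist','w2');a=snap('scene','s2')
cv2.imwrite('pics/w2b.png',cv2.resize(c['img'],(800,600))[:,:,::-1])
P=cloud(c); print(np.isfinite(P[...,0]).mean())
for d,n in((c,'wrist'),):
    h=cv2.cvtColor(d['img'],cv2.COLOR_RGB2HSV)
    for k,lo,hi in(('orange',6,17),('green',50,75)):
        m=(h[...,0]>=lo)&(h[...,0]<=hi)&(h[...,1]>150)&(h[...,2]>90)
        nl,lab,ss,cc=cv2.connectedComponentsWithStats(m.astype('u1')); j=1+np.argmax(ss[1:,4]); m=lab==j
        print(k,ss[j],cc[j],np.nanmedian(P[m],0))
E
```

```text
('clock', np.float64(2.65)) ('q', array([-0.1804,  0.5668,  0.5159,  1.5921, -0.2471,  1.1316, -0.8794])) ('tool_pos', array([ 0.5441, -0.1193,  0.3559])) ('eef_rot', array([ 0.9878,  0.1494, -0.0427,  0.0052])) ('contact_force', array([-0.3043,  0.2223,  0.3976])) ('opening', np.float64(0.4692)) ('finger_force', np.float64(0.0))
0.9961140950520834
orange [252 185  23  34 623] [263.4141252  201.41091493] [ 0.53768333 -0.12881887  0.25600371]Traceback (most recent call last):
  File "<stdin>", line 10, in <module>
    return _wrapfunc(a, 'argmax', axis=axis, out=out, **kwds)
    return bound(*args, **kwds)
ValueError: attempt to get argmax of an empty sequence
```

View pics/w2b.png

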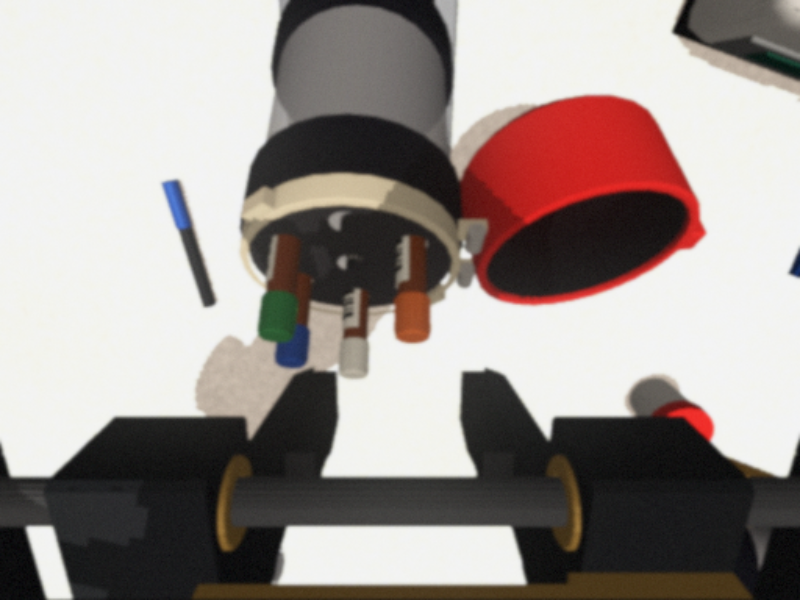

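The wrist picture shows the orange cap at (412,315), green at (278,315), blue at (291,345) and white at (354,357). The tube's label is on its left side. I'll fit the carrier pose jointly to all four caps, and the reader box to both clouds.

```bash
cat > fit.py <<'E'
from h import *
from scipy.optimize import least_squares
D=[np.load('pics/%s.npz'%n) for n in('w2','t1','s1','s2')]
C=[cloud(d).reshape(-1,3) for d in D]
caps=np.array([[20,-34.6,44],[20,34.6,44],[-20,34.6,44],[-40,0,44]])/1e3
def Rc(psi,t=np.radians(40)): return (R.from_euler('z',psi)*R.from_euler('y',-t)).as_matrix()
def sdf(X,x):
    L=(X-x[:3])@Rc(x[3])
    s=[]
    for c in caps:
        d=L-c; e=np.stack([np.hypot(d[:,0],d[:,1])-.009,abs(d[:,2])-.011],1)
        s.append(np.minimum(e.max(1),0)+np.linalg.norm(np.maximum(e,0),axis=1))
    return np.min(s,0)
for name,sel in(('wrist',C[:1]),('top',C[1:2]),('scene',C[2:3]),('all',C[:3])):
    X=np.vstack(sel);X=X[np.isfinite(X[:,0])]
    x=np.array([.553,-.10,.205,.3])
    x[:3]=np.array([.534,-.122,.25])-Rc(.3)@caps[0]
    for tol in(.015,.008,.005,.004):
        L=(X-x[:3])@Rc(x[3]); Y=X[(abs(sdf(X,x))<tol)&(L[:,2]>.034)]
        x=least_squares(lambda x:sdf(Y,x),x,loss='soft_l1',f_scale=.001).x
    print(name,len(Y),x.round(4),'rms',np.sqrt(np.mean(sdf(Y,x)**2)).round(5),'cap',(x[:3]+Rc(x[3])@caps[0]).round(4))
# reader box sides
def box(X,p):
    c,s=np.cos(p[2]),np.sin(p[2]);u=np.array([-s,c]);v=np.array([-c,-s])  # reader x, y
    d=X[:,:2]-p[:2];e=np.stack([abs(d@u)-.035,abs(d@v)-.039,abs(X[:,2]-.115)-.050],1)
    return np.minimum(e.max(1),0)+np.linalg.norm(np.maximum(e,0),axis=1)
for name,sel in(('top',C[1:2]),('scene',C[2:3]),('both',C[1:3])):
    X=np.vstack(sel);X=X[np.isfinite(X[:,0])&(X[:,2]>.07)];p=np.array([.667,.3055,.3])
    for tol in(.02,.01,.006):
        Y=X[abs(box(X,p))<tol];p=least_squares(lambda p:box(Y,p),p,loss='soft_l1',f_scale=.001).x
    print(name,len(Y),p.round(4),np.sqrt(np.mean(box(Y,p)**2)).round(5))
E
python3 fit.py
```

```text
wrist 2340 [ 0.536  -0.0937  0.2031  0.2937] rms 0.00061 cap [ 0.5336 -0.1306  0.2497]
top 229 [ 0.5371 -0.092   0.2021  0.2909] rms 0.00112 cap [ 0.5346 -0.1288  0.2487]
scene 124 [ 0.5373 -0.0923  0.2029  0.2941] rms 0.00153 cap [ 0.535  -0.1292  0.2494]
all 2687 [ 0.5361 -0.0936  0.2031  0.2935] rms 0.00081 cap [ 0.5337 -0.1305  0.2497]
top 774 [0.668  0.306  0.3104] 0.00214
scene 1191 [0.6657 0.3051 0.314 ] 0.00179
both 1963 [0.6662 0.3054 0.3122] 0.00201
```

```bash
python3 - <<'E'
from h import *
Q=tool(.2935,-5);c=np.array([.534,-.130,.250]);g=Q.as_matrix()[:,2]
plan([(c-.06*g,Q),(c,Q)],step=.02)
E
```

```text
[[-0.0012, 0.0023, 0.0156], [-0.0011, 0.0024, 0.0156], [-0.0011, 0.0023, 0.0156], [-0.0, 0.0, 0.02], [-0.0, 0.0, 0.02], [-0.0, 0.0, 0.02]] 
  [[-0.0004, -0.0004, 0.0021], [-0.0005, -0.0005, 0.0021], [-0.0004, -0.0004, 0.0021], [-0.0, -0.0, -0.0], [-0.0, -0.0, -0.0], [-0.0, -0.0, -0.0]]
```

Emit:
{"op": "servo_tool", "data": {
  "translation": [
    [-0.0012,0.0023,0.0156],
    [-0.0011,0.0024,0.0156],
    [-0.0011,0.0023,0.0156],
    [0,0,0.02],
    [0,0,0.02],
    [0,0,0.02],
    [0,0,0],
    [0,0,0]
  ],
  "turn": [
    [0,0,0.002],
    [0,0,0.002],
    [0,0,0.002],
    [0,0,0],
    [0,0,0],
    [0,0,0],
    [0,0,0],
    [0,0,0]
  ]
}}

```text
clock: 3.75
tool_pos: [0.5346, -0.1312, 0.2506]
eef_rot: [0.988, 0.145, -0.042, 0.006]
contact_force: [0.1, -0.3, 0.8]
opening: 0.469
finger_force: 0.0
```

```bash
python3 - <<'E'
from h import *
st()
c=snap('wrist','w3');a=snap('scene','s3')
A=cv2.resize(c['img'][150:384,170:400],(400,407));B=cv2.resize(a['img'][120:200,190:270],(400,400),interpolation=2)
cv2.imwrite('pics/w3b.png',np.hstack([A[:400],B])[:,:,::-1])
E
```

```text
('clock', np.float64(3.75)) ('q', array([-0.1278,  0.6718,  0.4612,  1.7556, -0.3123,  0.8671, -0.8107])) ('tool_pos', array([ 0.5346, -0.1312,  0.2506])) ('eef_rot', array([ 0.9885,  0.1452, -0.0421,  0.0062])) ('contact_force', array([ 0.0716, -0.2568,  0.7563])) ('opening', np.float64(0.469)) ('finger_force', np.float64(0.0))
```

View pics/w3b.png

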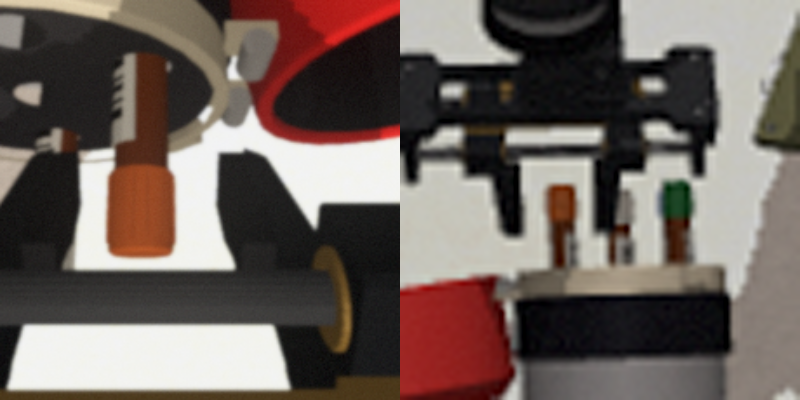

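The cap (left panel, 141,210) stands between the fingers at (78) and (218), about 1.5 mm off-centre towards the left. I'll nudge it and close.

Emit:
{"op": "servo_tool", "data": {
  "translation": [
    [0,-0.0015,0],
    [0,0,0],
    [0,0,0],
    [0,0,0],
    [0,0,0],
    [0,0,0],
    [0,0,0],
    [0,0,0]
  ],
  "turn": [
    [0,0,0],
    [0,0,0],
    [0,0,0],
    [0,0,0],
    [0,0,0],
    [0,0,0],
    [0,0,0],
    [0,0,0]
  ],
  "grip": 0,
  "grip_force": 25
}}

```text
clock: 4.85
tool_pos: [0.5335, -0.13, 0.2499]
eef_rot: [0.989, 0.145, -0.043, 0.006]
contact_force: [-0.5, -0.2, 1.8]
opening: 0.192
finger_force: 25.0
```

```bash
python3 - <<'E'
from h import *
from fit import Rc
st()
p=r.get_state()['tool_pos'];Q=R.from_quat(r.get_state()['eef_rot'])
tz=Rc(.2935)[:,2]
print(tz, Q.inv().apply(tz))
plan([(p+.08*tz,Q)],step=.01)
E
```

```text
wrist 2340 [ 0.536  -0.0937  0.2031  0.2937] rms 0.00061 cap [ 0.5336 -0.1306  0.2497]
top 229 [ 0.5371 -0.092   0.2021  0.2909] rms 0.00112 cap [ 0.5346 -0.1288  0.2487]
scene 124 [ 0.5373 -0.0923  0.2029  0.2941] rms 0.00153 cap [ 0.535  -0.1292  0.2494]
all 2687 [ 0.5361 -0.0936  0.2031  0.2935] rms 0.00081 cap [ 0.5337 -0.1305  0.2497]
top 774 [0.668  0.306  0.3104] 0.00214
scene 1191 [0.6657 0.3051 0.314 ] 0.00179
both 1963 [0.6662 0.3054 0.3122] 0.00201
('clock', np.float64(4.85)) ('q', array([-0.1298,  0.6718,  0.4611,  1.7589, -0.3128,  0.8653, -0.8124])) ('tool_pos', array([ 0.5335, -0.13  ,  0.2499])) ('eef_rot', array([ 0.9885,  0.1449, -0.0427,  0.006 ])) ('contact_force', array([-0.4605, -0.1535,  1.8001])) ('opening', np.float64(0.1916)) ('finger_force', np.float64(24.9974))
[-0.6153002  -0.18596123  0.76604444] [-0.70646174  0.00116245 -0.70775028]
[[-0.0063, 0.0, -0.0063], [-0.0063, 0.0, -0.0063], [-0.0063, 0.0, -0.0063], [-0.0063, 0.0, -0.0063], [-0.0063, 0.0, -0.0063], [-0.0063, 0.0, -0.0063], [-0.0062, 0.0, -0.0063], [-0.0063, 0.0, -0.0063], [-0.0062, 0.0001, -0.0062]] 
  [[0.0, 0.0, 0.0], [0.0, 0.0, 0.0], [0.0, 0.0, 0.0], [0.0, 0.0, 0.0], [0.0, 0.0, 0.0], [0.0, 0.0, 0.0], [0.0, 0.0, 0.0], [0.0, 0.0, 0.0], [0.0, 0.0, 0.0]]
```

Emit:
{"op": "servo_tool", "data": {
  "translation": [
    [-0.003,0,-0.003],
    [-0.006,0,-0.006],
    [-0.006,0,-0.006],
    [-0.006,0,-0.006],
    [-0.006,0,-0.006],
    [-0.006,0,-0.006],
    [-0.006,0,-0.006],
    [-0.006,0,-0.006],
    [-0.006,0,-0.006],
    [-0.006,0,-0.006]
  ],
  "turn": [
    [0,0,0],
    [0,0,0],
    [0,0,0],
    [0,0,0],
    [0,0,0],
    [0,0,0],
    [0,0,0],
    [0,0,0],
    [0,0,0],
    [0,0,0]
  ]
}}

```text
clock: 6.1
tool_pos: [0.4835, -0.145, 0.312]
eef_rot: [0.989, 0.145, -0.043, 0.006]
contact_force: [0.3, -0.6, 0.0]
opening: 0.192
finger_force: 25.0
```

Emit:
{"op": "servo_tool", "data": {
  "translation": [
    [-0.014,0,-0.014],
    [-0.014,0,-0.014],
    [0,0,-0.03],
    [0,0,-0.03],
    [0,0,0],
    [0,0,0]
  ],
  "turn": [
    [0,0,0],
    [0,0,0],
    [0,0,0],
    [0,0,0],
    [0,0,0],
    [0,0,0]
  ]
}}

```text
clock: 6.85
tool_pos: [0.4636, -0.1507, 0.4014]
eef_rot: [0.989, 0.145, -0.043, 0.006]
contact_force: [0.3, 0.4, -0.4]
opening: 0.193
finger_force: 25.0
```

```bash
python3 - <<'E'
from h import *
st()
c=snap('wrist','w4');a=snap('scene','s4')
A=cv2.resize(c['img'][50:384,140:400],(400,514));B=cv2.resize(a['img'][70:198,190:290],(400,514),interpolation=2)
cv2.imwrite('pics/w4b.png',np.hstack([A,B])[:,:,::-1])
E
```

```text
('clock', np.float64(6.85)) ('q', array([-0.1685,  0.4139,  0.5608,  1.7128, -0.1797,  1.1499, -0.8391])) ('tool_pos', array([ 0.4636, -0.1507,  0.4014])) ('eef_rot', array([ 0.9885,  0.1448, -0.0431,  0.0057])) ('contact_force', array([ 0.3385,  0.4278, -0.381 ])) ('opening', np.float64(0.1927)) ('finger_force', np.float64(25.0005))
```

View pics/w4b.png

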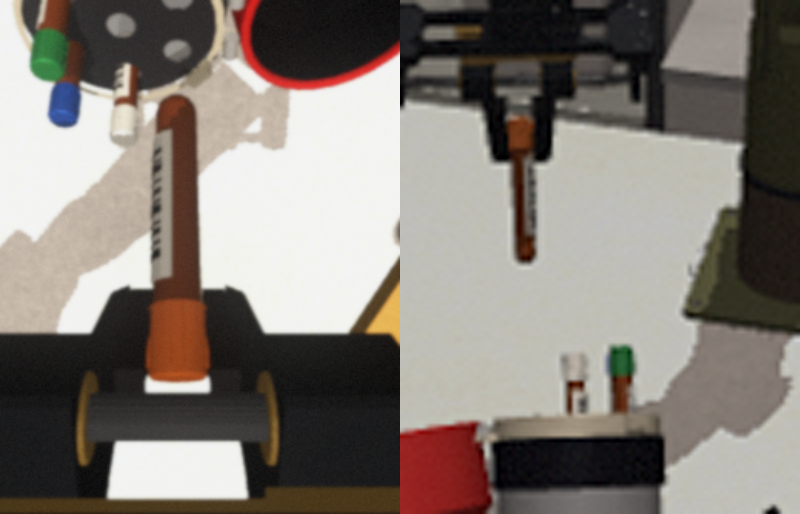

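The tube is clear of the carrier and held by its cap (left panel: foot at (177,100), cap at (178,340)). The label's near edge is visible at x≈172. Next I'll fit the tube axis and label roll in the tool frame.

```bash
cat > tube.py <<'E'
from h import *
from scipy.optimize import least_squares
def tubefit(f,s,verbose=1):
    d=np.load('pics/%s.npz'%f);Q=R.from_quat(s['eef_rot'])
    P=Q.inv().apply(cloud(d).reshape(-1,3)-s['tool_pos']);img=d['img'].reshape(-1,3).astype(int)
    x=np.array([0,0,np.pi/4,0.])  # axis offset (perp in xz, y), angle in xz, angle in y
    def ax(x):
        z=-np.array([np.sin(x[2])*np.cos(x[3]),np.sin(x[3]),np.cos(x[2])*np.cos(x[3])]) # tube z (foot->cap)
        return np.array([np.cos(x[2])*x[0],x[1],-np.sin(x[2])*x[0]]),z
    def rs(P,x):
        o,z=ax(x);dd=P-o;h=dd@z;return h,np.linalg.norm(dd-np.outer(h,z),axis=1)
    for tol in(.012,.006,.003):
        h,rr=rs(P,x);m=(h<-.014)&(h>-.084)&(abs(rr-.008)<tol);Y=P[m]
        x=least_squares(lambda x:rs(Y,x)[1]-.008,x,loss='soft_l1',f_scale=.001).x
    o,z=ax(x);h,rr=rs(P,x);m=(abs(rr-.008)<.003)&(h<.01)&(h>-.11)
    foot=np.percentile(h[m],0.5)
    # label: azimuth about z, with -tool y (carrier left) as 0, positive by right hand about tube z
    e0=np.array([0,-1,0.]);e0=e0-e0@z*z;e0/=np.linalg.norm(e0);e1=np.cross(z,e0)
    L=m&(h>-.068)&(h<-.025);dd=P[L]-o;az=np.arctan2(dd@e1,dd@e0);hh=h[L]
    sat=img[L].max(1)-img[L].min(1);br=img[L].sum(1)
    print('axis',x.round(4),'n',len(Y),'rms',(rs(Y,x)[1]-.008).std().round(5),'foot h',foot,'o',o.round(4),'z',z.round(4))
    for a in np.arange(-180,180,10):
        k=(np.degrees(az)>=a)&(np.degrees(az)<a+10)
        if k.sum()>5: print(a,k.sum(),'satmed',np.median(sat[k]),'bright',np.median(br[k]))
    return o,z
if __name__=='__main__': tubefit('w4',r.get_state())
E
python3 tube.py
```

```text
axis [ 2.000e-04  5.000e-04  8.153e-01 -2.100e-03] n 3631 rms 0.00059 foot h -0.0887522394881267 o [ 0.0001  0.0005 -0.0001] z [-0.7279  0.0021 -0.6856]
-170 54 satmed 16.0 bright 579.5
-160 86 satmed 24.0 bright 356.5
-150 103 satmed 36.0 bright 181.0
-140 148 satmed 41.5 bright 168.5
-130 173 satmed 45.0 bright 171.0
-120 163 satmed 47.0 bright 173.0
-110 208 satmed 49.0 bright 176.0
-100 224 satmed 50.0 bright 175.0
-90 173 satmed 41.0 bright 240.0
-80 201 satmed 23.0 bright 424.0
-70 180 satmed 21.0 bright 455.0
-60 166 satmed 19.0 bright 419.0
-50 130 satmed 15.0 bright 295.5
-40 104 satmed 13.0 bright 254.5
-30 66 satmed 13.0 bright 275.5
-20 36 satmed 15.5 bright 299.5
-10 34 satmed 15.0 bright 336.0
```

```bash
python3 - <<'E'
import re
s=open('tube.py').read().replace('np.arange(-180,180,10)','np.arange(-110,-60,3)').replace('a+10)','a+3)')
exec(s)
E
```

```text
axis [ 2.000e-04  5.000e-04  8.153e-01 -2.100e-03] n 3631 rms 0.00059 foot h -0.0887522394881267 o [ 0.0001  0.0005 -0.0001] z [-0.7279  0.0021 -0.6856]
-110 66 satmed 49.0 bright 177.0
-107 60 satmed 49.0 bright 174.0
-104 65 satmed 50.0 bright 177.0
-101 46 satmed 50.0 bright 174.0
-98 50 satmed 50.0 bright 176.0
-95 73 satmed 50.0 bright 174.0
-92 72 satmed 50.0 bright 177.0
-89 63 satmed 48.0 bright 189.0
-86 19 satmed 47.0 bright 195.0
-83 91 satmed 39.0 bright 248.0
-80 60 satmed 29.0 bright 345.5
-77 63 satmed 23.0 bright 420.0
-74 63 satmed 22.0 bright 451.0
-71 52 satmed 22.0 bright 456.0
-68 57 satmed 21.0 bright 455.0
-65 58 satmed 21.0 bright 456.0
-62 45 satmed 21.0 bright 450.0
```

```bash
cat > tgt.py <<'E'
from h import *
o=np.array([.0001,.0005,-.0001]);zt=np.array([-.7279,.0021,-.6856]);zt/=np.linalg.norm(zt);az=-.31
yaw=.3122;rc=np.array([.6664,.3055]);rx=np.array([-np.sin(yaw),np.cos(yaw),0]);ry=np.array([-np.cos(yaw),-np.sin(yaw),0])
e0=np.array([0,-1,0.]);e0-=e0@zt*zt;e0/=np.linalg.norm(e0);yt=np.cos(az)*e0+np.sin(az)*np.cross(zt,e0)
Mt=np.stack([np.cross(yt,zt),yt,zt],1);lab=o-.046*zt+.008*yt
def target(dist):
    Mw=np.stack([np.cross(rx,ry),rx,ry],1);Q=R.from_matrix(Mw@Mt.T)
    L=np.array([*rc,.115])-(.042+dist)*rx
    return L-Q.apply(lab),Q,L
if __name__=='__main__':
    p,Q,L=target(.08);print('tcp',p,'label',L);M=Q.as_matrix();print('tool z',M[:,2],'y',M[:,1])
    for a in(-.0375,.0375):
        for b in(-.0935,.0935):
            for c in(-.045,-.12):
                w=p+M@[a,b,c]-[*rc,0]; print((a,b,c),'reader',(w@rx).round(3),(w@ry).round(3),w[2].round(3))
    plan([(np.array([.48,-.05,.42]),R.from_quat(r.get_state()['eef_rot'])),(p-.10*rx+[0,0,.12],Q),(p-.03*rx+[0,0,.03],Q),(p,Q)],step=.045,ang=.13)
E
python3 tgt.py
```

```text
tcp [0.66241749 0.16806628 0.11471285] label [0.70387267 0.18939746 0.115     ]
tool z [ 0.72112311 -0.0020396  -0.69280394] y [ 0.2905129  -0.90694095  0.30505796]
(-0.0375, -0.0935, -0.045) reader -0.038 0.104 0.093
(-0.0375, -0.0935, -0.12) reader -0.022 0.155 0.145
(-0.0375, 0.0935, -0.045) reader -0.216 0.104 0.15
(-0.0375, 0.0935, -0.12) reader -0.2 0.156 0.202
(0.0375, -0.0935, -0.045) reader -0.023 0.049 0.142
(0.0375, -0.0935, -0.12) reader -0.006 0.101 0.194
(0.0375, 0.0935, -0.045) reader -0.201 0.05 0.199
(0.0375, 0.0935, -0.12) reader -0.184 0.101 0.251
[[0.0142, -0.0305, -0.0076], [0.0143, -0.0306, -0.0076], [0.0142, -0.0305, -0.0077], [0.0364, -0.008, 0.0234], [0.0335, -0.0085, 0.0272], [0.0302, -0.0092, 0.0307], [0.0265, -0.01, 0.0337], [0.0225, -0.0111, 0.0361], [0.0182, -0.0123, 0.0381], [0.0138, -0.0137, 0.0395]] 
  [[0.0, 0.0, 0.0], [0.0, 0.0, 0.0], [0.0, 0.0, 0.0], [-0.0424, 0.12, -0.0177], [-0.0424, 0.12, -0.0177], [-0.0424, 0.1201, -0.0177], [-0.0425, 0.12, -0.0177], [-0.0425, 0.12, -0.0176], [-0.0424, 0.1201, -0.0177], [-0.0424, 0.12, -0.0176]]
[[-0.0147, -0.0314, 0.0156], [-0.0148, -0.0313, 0.0156], [-0.0147, -0.0314, 0.0155], [-0.0134, -0.0377, 0.0141]] 
  [[-0.0, 0.0, -0.0], [-0.0, 0.0, -0.0], [-0.0, 0.0, -0.0], [-0.0, 0.0, -0.0]]
```

```bash
python3 - <<'E'
from tgt import *
P=cloud(np.load('pics/t1.npz'))[105:140,208:232].reshape(-1,3);m=P[:,2]>.03
print('bottle',np.nanmedian(P[m],0),np.nanmin(P[m],0),np.nanmax(P[m],0))
p,Q,L=target(.08);M=Q.as_matrix()
foot=p+M@(o-.094*zt);print('foot',foot)
for k,dz in((.10,.12),(.06,.06),(.03,.03)):print(k,foot-k*rx+[0,0,dz])
E
```

```text
bottle [0.75838488 0.12383773 0.11133505] [0.73776956 0.09704308 0.03078593] [0.80082089 0.15941627 0.16807439]
foot [0.75200958 0.19652753 0.115     ]
0.1 [0.78272488 0.10136151 0.235     ]
0.06 [0.77043876 0.13942792 0.175     ]
0.03 [0.76122417 0.16797772 0.145     ]
```

```bash
python3 - <<'E'
from tgt import *
p,Q,L=target(.08)
plan([(np.array([.50,-.03,.42]),R.from_quat(r.get_state()['eef_rot'])),(p-.03*rx+[0,0,.17],Q),(p+[0,0,.12],Q)],step=.04,ang=.12)
E
```

```text
[[0.0169, -0.0263, -0.0063], [0.0169, -0.0263, -0.0063], [0.0169, -0.0262, -0.0062], [0.0168, -0.0263, -0.0063], [0.028, -0.0141, 0.0145], [0.0266, -0.0143, 0.0169], [0.0249, -0.0145, 0.019], [0.0231, -0.0149, 0.021], [0.021, -0.0154, 0.0228], [0.0187, -0.016, 0.0243]] 
  [[0.0, 0.0, 0.0], [0.0, 0.0, 0.0], [0.0, 0.0, 0.0], [0.0, 0.0, 0.0], [-0.0371, 0.105, -0.0155], [-0.0371, 0.105, -0.0155], [-0.0371, 0.105, -0.0155], [-0.0372, 0.105, -0.0154], [-0.0371, 0.1051, -0.0155], [-0.0372, 0.105, -0.0154]]
[[0.0164, -0.0166, 0.0255], [0.0139, -0.0173, 0.0265], [-0.0132, -0.0219, 0.014], [-0.0132, -0.0219, 0.0139]] 
  [[-0.0371, 0.1051, -0.0155], [-0.0372, 0.105, -0.0154], [0.0, 0.0, -0.0], [0.0, 0.0, -0.0]]
```

Emit:
{"op": "servo_tool", "data": {
  "translation": [
    [0.017,-0.026,-0.006],
    [0.017,-0.026,-0.006],
    [0.017,-0.026,-0.006],
    [0.017,-0.026,-0.006],
    [0.028,-0.014,0.0145],
    [0.0265,-0.0145,0.017],
    [0.025,-0.0145,0.019],
    [0.023,-0.015,0.021],
    [0.021,-0.0155,0.023],
    [0.0185,-0.016,0.0245]
  ],
  "turn": [
    [0,0,0],
    [0,0,0],
    [0,0,0],
    [0,0,0],
    [-0.037,0.105,-0.0155],
    [-0.037,0.105,-0.0155],
    [-0.037,0.105,-0.0155],
    [-0.037,0.105,-0.0155],
    [-0.037,0.105,-0.0155],
    [-0.037,0.105,-0.0155]
  ]
}}

```text
clock: 8.2
tool_pos: [0.6301, 0.0968, 0.3168]
eef_rot: [0.938, 0.189, 0.282, 0.067]
contact_force: [0.4, 0.4, -0.5]
opening: 0.187
finger_force: 25.0
```

Emit:
{"op": "servo_tool", "data": {
  "translation": [
    [0.0165,-0.0165,0.0255],
    [0.014,-0.0175,0.0265],
    [0,0,0],
    [0,0,0]
  ],
  "turn": [
    [-0.037,0.105,-0.0155],
    [-0.037,0.105,-0.0155],
    [0,0,0],
    [0,0,0]
  ]
}}

```text
clock: 8.7
tool_pos: [0.6645, 0.127, 0.3211]
eef_rot: [0.927, 0.194, 0.312, 0.074]
contact_force: [-0.5, 0.1, -0.5]
opening: 0.192
finger_force: 25.0
```

```bash
python3 - <<'E'
from tgt import *
st()
p,Q,L=target(.08)
s=r.get_state();print(s['tool_pos']-(p-.03*rx+[0,0,.17]),(Q.inv()*R.from_quat(s['eef_rot'])).as_rotvec())
c=snap('wrist','w5');snap('scene','s5');snap('top','t5')
from tube import tubefit
tubefit('w5',s)
plan([(p+[0,0,.12],Q),(p,Q)],step=.03)
E
```

```text
('clock', np.float64(8.7)) ('q', array([-0.6633,  0.5665,  0.4826,  1.9681, -0.8565,  0.0524, -0.6434])) ('tool_pos', array([0.6645, 0.127 , 0.3211])) ('eef_rot', array([0.927 , 0.1942, 0.3124, 0.0737])) ('contact_force', array([-0.4875,  0.1404, -0.4776])) ('opening', np.float64(0.1916)) ('finger_force', np.float64(25.0003))
[-0.0070827  -0.01247084  0.03642534] [ 0.05091919 -0.14396669  0.01534154]
axis [-3.000e-04  3.000e-04  8.135e-01 -2.800e-03] n 3643 rms 0.00057 foot h -0.08870865286342314 o [-0.0002  0.0003  0.0002] z [-0.7267  0.0028 -0.687 ]
-170 57 satmed 22.0 bright 578.0
-160 86 satmed 41.0 bright 385.0
-150 102 satmed 81.0 bright 251.5
-140 145 satmed 95.0 bright 255.0
-130 175 satmed 104.0 bright 269.0
-120 167 satmed 110.0 bright 279.0
-110 203 satmed 112.0 bright 283.0
-100 217 satmed 110.0 bright 282.0
-90 187 satmed 77.0 bright 390.0
-80 192 satmed 23.0 bright 672.5
-70 178 satmed 14.0 bright 708.0
-60 171 satmed 21.0 bright 651.0
-50 112 satmed 20.0 bright 446.0
-40 127 satmed 18.0 bright 389.0
-30 59 satmed 13.0 bright 351.0
-20 32 satmed 16.0 bright 337.0
-10 33 satmed 12.0 bright 379.0
0 6 satmed 12.5 bright 448.0
[[-0.0083, -0.0153, 0.0168], [-0.0088, -0.0155, 0.0162], [-0.0094, -0.0157, 0.0157], [-0.0098, -0.016, 0.0152], [-0.0157, -0.0073, 0.0166], [-0.0157, -0.0073, 0.0166], [-0.0157, -0.0073, 0.0167], [-0.0157, -0.0073, 0.0166], [-0.0157, -0.0074, 0.0167]] 
  [[-0.0126, 0.0356, -0.0041], [-0.0126, 0.0357, -0.0041], [-0.0126, 0.0356, -0.0042], [-0.0126, 0.0357, -0.0041], [0.0, -0.0, -0.0], [0.0, -0.0, -0.0], [0.0, -0.0, -0.0], [0.0, -0.0, -0.0], [0.0, -0.0, -0.0]]
```

Joint 6 is at its limit, so the tool couldn't pitch fully here. The grip itself is unchanged. I'll identify the kinematics from the logged states and search for a reachable posture.

```bash
cat > kin.py <<'E'
import numpy as np, itertools
from scipy.spatial.transform import Rotation as R
from scipy.optimize import least_squares
qs=np.array([[-1.11821,.68979,-.19453,1.56607,.15729,.90248,-.21507],[-.1804,.5668,.5159,1.5921,-.2471,1.1316,-.8794],[-.1278,.6718,.4612,1.7556,-.3123,.8671,-.8107],[-.1685,.4139,.5608,1.7128,-.1797,1.1499,-.8391],[-.6633,.5665,.4826,1.9681,-.8565,.0524,-.6434]])
ps=np.array([[.254,.57058,.25681],[.5441,-.1193,.3559],[.5346,-.1312,.2506],[.4636,-.1507,.4014],[.6645,.127,.3211]])
es=R.from_quat([[.207823,.978166,-.00067,-.0001],[.9878,.1494,-.0427,.0052],[.9885,.1452,-.0421,.0062],[.9885,.1448,-.0431,.0057],[.927,.1942,.3124,.0737]])
lo=np.array([-3.01,-.46,-1.47,.13,-1,.04,-2.66]);hi=np.array([3.01,2.08,1.51,2.56,4.14,2.09,2.66])
def chain(q,S,o1,o7):
    M=R.from_euler('z',S[0]*q[0]+o1);out=[]
    for i,a in enumerate('yzyzyz'):
        out.append(M.as_matrix())
        M=M*R.from_euler(a,(S[i+1])*q[i+1]+(o7 if i==5 else 0))
    return out,M
def solve():
    best=None
    for s in itertools.product([1,-1],repeat=7):
      for o0 in (0,1.57,3.14,-1.57):
        f=lambda x:np.concatenate([(es[i].inv()*chain(qs[i],s,x[0],x[1])[1]).as_rotvec() for i in range(len(qs))])
        for o in(0,1.57,3.14,-1.57):
            if np.abs(f([o0,o])).mean()>.4: continue
            k=least_squares(f,[o0,o])
            if best is None or k.cost<best[0]: best=(k.cost,s,k.x)
    return best
b=solve();S,(o1,o7)=b[1],b[2]
# position: base z + offsets (x,z) in frames after j2, j4, j6
def basis(q):
    # frames: after joint1(out0), after2(out1), 3(out2), 4(out3),5(out4),6(out5)
    o,_=chain(q,S,o1,o7);return np.stack([[0,0,1],o[2][:,2],o[2][:,0],o[4][:,2],o[4][:,0],_.as_matrix()[:,2],o[5+0][:,0]],1)
A=np.vstack([basis(q) for q in qs]);l=np.linalg.lstsq(A,ps.ravel(),rcond=1e-4)
len_=l[0]
def fk(q): return basis(q)@len_,chain(q,S,o1,o7)[1]
if __name__=='__main__':
    print(b,len_.round(4),'res',np.abs(A@len_-ps.ravel()).max(),l[3])
E
python3 kin.py
```

```text
(np.float64(2.3193187004084553e-08), (-1, 1, -1, 1, -1, 1, -1), array([-1.70850247e-04,  1.57062892e+00])) [ 0.4635  0.4739  0.0139  0.3729 -0.0102  0.3306 -0.0115] res 0.057303330204117126 [4.39125178 3.77090972 0.81252046 0.62788263 0.58909774 0.28772468
 0.11357781]
```

```bash
python3 - <<'E'
from kin import *
names=['o0x','o0y','o1x','o1z','o2x','o2y','o3x','o3z','o4x','o4y','o5x','o5z','o5y']
def col(q):
    o,_=chain(q,S,o1,o7);d={}
    for n in names:d[n]=o[int(n[1])][:,'xyz'.index(n[2])]
    d['z']=np.array([0,0,1.]);return d
C=[col(q) for q in qs]
base=['z','o1z','o3z','o5z']
opt=[n for n in names if n not in base]
res=[]
for k in range(4):
    for c in itertools.combinations(opt,k):
        B=np.vstack([np.stack([d[n] for n in base+list(c)],1) for d in C]);x,*_=np.linalg.lstsq(B,ps.ravel(),rcond=None)
        res.append((np.abs(B@x-ps.ravel()).max(),c,x.round(4)))
for k in range(4):
    for t in sorted([t for t in res if len(t[1])==k],key=lambda t:t[0])[:3]:print(t)
E
```

```text
(np.float64(0.05711294559253477), (), array([0.4933, 0.4763, 0.4065, 0.3406]))
(np.float64(0.008567133107692526), ('o2y',), array([ 0.3558,  0.5599,  0.3539,  0.3108, -0.0428]))
(np.float64(0.011876102689682533), ('o0y',), array([ 0.3486,  0.559 ,  0.3376,  0.3049, -0.0457]))
(np.float64(0.01751532967914149), ('o4y',), array([ 0.4035,  0.5612,  0.3588,  0.3497, -0.0402]))
(np.float64(9.217651215959188e-05), ('o0y', 'o2y'), array([ 0.3465,  0.5634,  0.3448,  0.307 , -0.0187, -0.0272]))
(np.float64(0.005701285620067775), ('o1x', 'o2y'), array([ 0.3769,  0.5409,  0.3501,  0.3095,  0.0166, -0.0447]))
(np.float64(0.005881262377290475), ('o0x', 'o2y'), array([ 0.3756,  0.5311,  0.3497,  0.3095,  0.0197, -0.045 ]))
(np.float64(5.0885499638997356e-05), ('o0y', 'o1x', 'o2y'), array([ 3.460e-01,  5.638e-01,  3.449e-01,  3.070e-01, -1.880e-02,
       -4.000e-04, -2.710e-02]))
(np.float64(5.611026328899982e-05), ('o0y', 'o2y', 'o4y'), array([ 3.467e-01,  5.634e-01,  3.448e-01,  3.072e-01, -1.880e-02,
       -2.700e-02, -2.000e-04]))
(np.float64(5.611026328899982e-05), ('o0y', 'o2y', 'o5y'), array([ 3.467e-01,  5.634e-01,  3.448e-01,  3.072e-01, -1.880e-02,
       -2.700e-02, -2.000e-04]))
```

```bash
cat >> kin.py <<'E'
def fk(q):
    o,M=chain(q,S,o1,o7)
    return np.array([0,0,.3465])+.5634*o[1][:,2]+.3448*o[3][:,2]+.307*o[5][:,2]-.0187*o[0][:,1]-.0272*o[2][:,1],M
def ik(p,Q,q0,w=.3):
    def f(q):
        P,M=fk(q);return np.r_[P-p,w*(Q.inv()*M).as_rotvec(),1e-4*(q-q0)]
    k=least_squares(f,np.clip(q0,lo+1e-3,hi-1e-3),bounds=(lo,hi));return k.x,np.abs(f(k.x)[:6]).max()
E
python3 - <<'E'
from kin import *
from tgt import target,rx
rng=np.random.default_rng(0)
p,Q,L=target(.08)
for nm,P in(('final',p),('up .12',p+[0,0,.12])):
    sol=[]
    for i in range(60):
        q,e=ik(P,Q,rng.uniform(lo,hi));sol.append((e,q.round(2)))
    sol.sort(key=lambda t:t[0])
    print(nm,sum(t[0]<1e-3 for t in sol))
    for t in sol[:12]:print(round(t[0],4),t[1])
q,e=ik(p,Q,qs[-1]);print('from current',e,q.round(2))
E
```

```text
final 30
0.0 [-1.06  1.63  1.49  2.19  3.85  1.23  0.15]
0.0 [-1.06  1.64  1.5   2.19  3.85  1.25  0.13]
0.0 [-0.04  1.05 -0.71  2.14  2.33  1.1   2.66]
0.0 [-0.97  1.27  0.98  2.18  3.58  0.85  0.72]
0.0 [-0.41  0.95 -0.08  2.15  2.61  0.8   2.11]
0.0 [-0.59  0.98  0.21  2.16  2.83  0.73  1.78]
0.0 [-0.05  1.04 -0.68  2.14  2.34  1.09  2.64]
0.0 [-0.25  0.97 -0.35  2.15  2.46  0.92  2.37]
0.0 [-1.06  1.63  1.49  2.19  3.85  1.23  0.15]
0.0 [-0.98  1.29  1.02  2.18  3.61  0.88  0.67]
0.0 [-0.57  0.97  0.18  2.16  2.8   0.73  1.82]
0.0 [-0.36  0.95 -0.16  2.15  2.56  0.83  2.19]
up .12 21
0.0 [-0.5   0.71  0.07  2.13  2.52  0.52  2.2 ]
0.0 [-0.85  0.83  0.68  2.15  3.36  0.46  1.23]
0.0 [-1.07  1.21  1.36  2.16  4.04  0.92  0.33]
0.0 [-0.86  0.84  0.7   2.15  3.4   0.47  1.19]
0.0 [-0.96  0.93  0.93  2.15  3.7   0.57  0.82]
0.0 [-0.72  0.76  0.43  2.14  2.97  0.44  1.68]
0.0 [-0.79  0.79  0.55  2.14  3.15  0.44  1.47]
0.0 [-0.85  0.83  0.68  2.15  3.36  0.46  1.23]
0.0 [-0.88  0.85  0.74  2.15  3.45  0.48  1.12]
0.0 [-0.88  0.85  0.74  2.15  3.45  0.48  1.13]
0.0 [-0.8   0.8   0.58  2.15  3.21  0.45  1.4 ]
0.0 [-0.94  0.9   0.86  2.15  3.62  0.53  0.92]
from current 0.0896606333479024 [-0.8   0.95  0.55  1.84 -1.    0.04 -0.75]
```

A reachable posture exists with the wrist flipped: q5≈2.9, q7≈1.7. I'll plan a joint-space path to it, high above the bench, and command it as tool poses.

```bash
cat > jp.py <<'E'
import sys
from kin import *
from tgt import target,rx,o as to,zt
from plant import r
p,Q,L=target(.08)
goal,e=ik(p+[0,0,.13],Q,np.array([-.72,.76,.43,2.14,2.97,.44,1.68]))
V=[np.array(v) for v in ([-.66,.25,.48,2.0,-.8,.55,-.6],[-.68,.25,.48,2.0,1.0,.6,.5],[-.7,.3,.45,2.05,2.5,.6,1.4])]+[goal]
def run(first,n=10):
    q=r.get_state()['q'];P=[q]
    for v in V[first:]:
        a=P[-1];T0,T1=fk(a),fk(v)
        m=int(np.ceil(np.abs(v-a).max()/.13));P+= [a+(v-a)*(i+1)/m for i in range(m)]
    print('rows',len(P)-1,'goal',goal.round(3),e)
    f=[fk(x) for x in P]
    ft=np.array([a+M.apply(to-.094*zt) for a,M in f]);tc=np.array([a for a,M in f])
    print('foot',ft[::4].round(2).tolist());print('minz',ft[:,2].min().round(3),tc[:,2].min().round(3))
    s=r.get_state();c,C=s['tool_pos'],R.from_quat(s['eef_rot']);T=[];A=[]
    for a,M in f[1:1+n]:
        t=C.inv().apply(a-c).round(4);w=(C.inv()*M).as_rotvec().round(4);T.append(t.tolist());A.append(w.tolist())
        c=c+C.apply(t);C=C*R.from_rotvec(w)
    print(T);print(A);print('q',q.round(2),'->',P[min(n,len(P)-1)].round(2))
run(int(sys.argv[1]),int(sys.argv[2]))
E
python3 jp.py 0 10
```

```text
rows 34 goal [-0.727  0.737  0.437  2.135  2.97   0.417  1.684] 4.969646805186301e-09
foot [[0.75, 0.15, 0.31], [0.6, 0.24, 0.41], [0.54, 0.18, 0.36], [0.52, 0.08, 0.33], [0.53, -0.04, 0.36], [0.59, -0.12, 0.43], [0.67, -0.13, 0.53], [0.75, -0.04, 0.62], [0.79, 0.14, 0.46]]
minz 0.245 0.245
[[-0.0016, -0.019, -0.0385], [-0.0045, -0.0229, -0.0395], [-0.0074, -0.0266, -0.0399], [-0.0106, -0.0303, -0.0396], [-0.017, 0.0109, -0.0005], [-0.0177, 0.0098, -0.0006], [-0.0184, 0.0084, -0.0006], [-0.0191, 0.0071, -0.0006], [-0.0196, 0.0056, -0.0007], [-0.0202, 0.0043, -0.0008]]
[[0.1104, -0.0099, 0.0023], [0.1106, -0.0075, -0.005], [0.1099, -0.0062, -0.0124], [0.1089, -0.0054, -0.0197], [-0.0321, -0.0591, -0.1893], [-0.0276, -0.0617, -0.189], [-0.023, -0.0639, -0.1889], [-0.0182, -0.0658, -0.1886], [-0.0131, -0.0673, -0.1884], [-0.0081, -0.0686, -0.1881]]
q [-0.66  0.57  0.48  1.97 -0.86  0.05 -0.64] -> [-0.67  0.25  0.48  2.   -0.03  0.57 -0.13]
```

```bash
sed -i 's#/.13))#/.11))#' jp.py; python3 jp.py 0 9 | tail -3
```

```text
[[-0.0011, -0.0153, -0.0305], [-0.0029, -0.0177, -0.0312], [-0.0048, -0.0201, -0.0316], [-0.0067, -0.0226, -0.0317], [-0.0087, -0.0249, -0.0314], [-0.014, 0.0089, -0.0003], [-0.0146, 0.008, -0.0003], [-0.015, 0.0072, -0.0004], [-0.0155, 0.0062, -0.0004]]
[[0.0883, -0.0081, 0.0025], [0.0885, -0.0066, -0.0023], [0.0882, -0.0054, -0.007], [0.0878, -0.0047, -0.0117], [0.087, -0.0043, -0.0163], [-0.0268, -0.0485, -0.1559], [-0.0237, -0.0502, -0.1557], [-0.0206, -0.0518, -0.1557], [-0.0174, -0.0533, -0.1554]]
q [-0.66  0.57  0.48  1.97 -0.86  0.05 -0.64] -> [-0.66  0.25  0.48  2.   -0.38  0.56 -0.34]
```

Emit:
{"op": "servo_tool", "data": {
  "translation": [
    [-0.001,-0.0155,-0.0305],
    [-0.003,-0.0175,-0.031],
    [-0.005,-0.02,-0.0315],
    [-0.0065,-0.0225,-0.0315],
    [-0.0085,-0.025,-0.0315],
    [-0.014,0.009,0],
    [-0.0145,0.008,0],
    [-0.015,0.007,0],
    [-0.0155,0.006,0]
  ],
  "turn": [
    [0.088,-0.008,0.0025],
    [0.0885,-0.0065,-0.002],
    [0.088,-0.0055,-0.007],
    [0.088,-0.0045,-0.0115],
    [0.087,-0.0045,-0.0165],
    [-0.027,-0.0485,-0.156],
    [-0.0235,-0.05,-0.156],
    [-0.0205,-0.052,-0.156],
    [-0.0175,-0.0535,-0.1555]
  ]
}}

```text
clock: 9.98
tool_pos: [0.5073, 0.125, 0.4024]
eef_rot: [0.818, 0.542, 0.193, 0.03]
contact_force: [-1.1, -0.2, -0.8]
opening: 0.19
finger_force: 25.0
```

```bash
python3 jp.py 1 10
```

```text
rows 32 goal [-0.727  0.737  0.437  2.135  2.97   0.417  1.684] 4.969646805186301e-09
foot [[0.55, 0.2, 0.36], [0.52, 0.12, 0.33], [0.52, 0.02, 0.33], [0.55, -0.07, 0.38], [0.6, -0.13, 0.45], [0.67, -0.13, 0.53], [0.74, -0.06, 0.61], [0.78, 0.08, 0.57], [0.75, 0.2, 0.25]]
minz 0.245 0.245
[[-0.0159, 0.005, -0.0006], [-0.0163, 0.0042, -0.0006], [-0.0165, 0.0033, -0.0006], [-0.0168, 0.0023, -0.0007], [-0.0171, 0.0013, -0.0007], [-0.0172, 0.0002, -0.0007], [-0.0173, -0.0007, -0.0007], [-0.0174, -0.0018, -0.0008], [-0.0174, -0.0029, -0.0008], [-0.0173, -0.004, -0.0008]]
[[-0.0134, -0.0542, -0.1551], [-0.01, -0.0551, -0.1549], [-0.0067, -0.056, -0.1547], [-0.0033, -0.0566, -0.1545], [0.0002, -0.0571, -0.1542], [0.0037, -0.0572, -0.1541], [0.0073, -0.0573, -0.1538], [0.0109, -0.057, -0.1536], [0.0145, -0.0567, -0.1533], [0.018, -0.056, -0.1531]]
q [-0.67  0.25  0.49  2.   -0.38  0.56 -0.33] -> [-0.68  0.25  0.48  2.    0.68  0.59  0.31]
```

Tracks perfectly.

Emit:
{"op": "servo_tool", "data": {
  "translation": [
    [-0.016,0.005,-0.0005],
    [-0.0165,0.004,-0.0005],
    [-0.0165,0.0035,-0.0005],
    [-0.017,0.0025,-0.0005],
    [-0.017,0.0015,-0.0005],
    [-0.017,0,-0.0005],
    [-0.0175,-0.0005,-0.0005],
    [-0.0175,-0.002,-0.001],
    [-0.0175,-0.003,-0.001],
    [-0.0175,-0.004,-0.001]
  ],
  "turn": [
    [-0.0135,-0.054,-0.155],
    [-0.01,-0.055,-0.155],
    [-0.0065,-0.056,-0.155],
    [-0.0035,-0.0565,-0.1545],
    [0,-0.057,-0.154],
    [0.0035,-0.057,-0.154],
    [0.0075,-0.0575,-0.154],
    [0.011,-0.057,-0.1535],
    [0.0145,-0.0565,-0.1535],
    [0.018,-0.056,-0.153]
  ]
}}

```text
clock: 11.22
tool_pos: [0.5472, -0.0294, 0.4406]
eef_rot: [0.242, 0.918, -0.115, 0.292]
contact_force: [0.3, 0.7, -0.4]
opening: 0.192
finger_force: 25.0
```

```bash
sed -i 's/^V=.*/&\nV[1]=np.array([-.68,.25,.48,2.0,1.0,.6,.5])/' jp.py; python3 jp.py 1 10
```

```text
rows 23 goal [-0.727  0.737  0.437  2.135  2.97   0.417  1.684] 4.969646805186301e-09
foot [[0.53, -0.03, 0.35], [0.56, -0.09, 0.39], [0.62, -0.13, 0.47], [0.69, -0.11, 0.55], [0.75, -0.03, 0.62], [0.79, 0.12, 0.5]]
minz 0.245 0.245
[[-0.0116, -0.0044, -0.0005], [-0.0125, -0.0046, -0.0006], [-0.013, -0.005, -0.0009], [-0.0134, -0.0056, -0.0009], [-0.0142, -0.0054, 0.0003], [-0.0141, -0.006, 0.0003], [-0.0141, -0.0067, 0.0001], [-0.014, -0.0073, -0.0], [-0.0139, -0.0081, -0.0002], [-0.0138, -0.009, -0.0002]]
[[0.0175, -0.0387, -0.1159], [0.0185, -0.04, -0.115], [0.02, -0.0412, -0.1139], [0.0216, -0.0425, -0.1129], [0.0298, -0.0482, -0.1592], [0.0322, -0.0466, -0.1594], [0.0345, -0.0449, -0.1593], [0.0368, -0.0431, -0.1593], [0.0391, -0.0412, -0.1592], [0.0414, -0.0393, -0.1591]]
q [-0.76  0.26  0.6   2.    0.63  0.56  0.37] -> [-0.69  0.27  0.47  2.02  1.64  0.6   0.89]
```

Emit:
{"op": "servo_tool", "data": {
  "translation": [
    [-0.0115,-0.0045,-0.0005],
    [-0.0125,-0.0045,-0.0005],
    [-0.013,-0.005,-0.001],
    [-0.0135,-0.0055,-0.001],
    [-0.014,-0.0055,0.0005],
    [-0.014,-0.006,0.0005],
    [-0.014,-0.0065,0],
    [-0.014,-0.0075,0],
    [-0.014,-0.008,0],
    [-0.014,-0.009,0]
  ],
  "turn": [
    [0.0175,-0.0385,-0.116],
    [0.0185,-0.04,-0.115],
    [0.02,-0.041,-0.114],
    [0.0215,-0.0425,-0.113],
    [0.03,-0.048,-0.159],
    [0.032,-0.0465,-0.1595],
    [0.0345,-0.045,-0.1595],
    [0.037,-0.043,-0.1595],
    [0.039,-0.041,-0.159],
    [0.0415,-0.0395,-0.159]
  ]
}}

```text
clock: 12.48
tool_pos: [0.6407, -0.0458, 0.5423]
eef_rot: [-0.39, 0.749, -0.45, 0.291]
contact_force: [1.3, 0.6, 0.1]
opening: 0.192
finger_force: 25.0
```

```bash
python3 jp.py 2 10
```

```text
rows 13 goal [-0.727  0.737  0.437  2.135  2.97   0.417  1.684] 4.969646805186301e-09
foot [[0.65, -0.13, 0.51], [0.72, -0.08, 0.58], [0.77, 0.03, 0.64], [0.78, 0.18, 0.33]]
minz 0.245 0.245
[[-0.012, -0.0073, -0.0001], [-0.0126, -0.0093, -0.0001], [-0.0127, -0.011, -0.0004], [-0.0123, -0.0126, -0.0004], [-0.0118, -0.0144, -0.0006], [-0.011, -0.0161, -0.0007], [-0.0099, -0.0178, -0.0009], [-0.0085, -0.0194, -0.0009], [-0.0733, 0.0025, 0.0176], [-0.0729, -0.0038, 0.0193]]
[[0.037, -0.0336, -0.1636], [0.0411, -0.0328, -0.1621], [0.0451, -0.0313, -0.1606], [0.0494, -0.0292, -0.1591], [0.0536, -0.0265, -0.1576], [0.0575, -0.0232, -0.156], [0.0613, -0.0192, -0.1545], [0.0647, -0.0147, -0.1529], [0.0044, -0.1104, -0.202], [0.0103, -0.1151, -0.1993]]
q [-0.84  0.3   0.68  2.03  1.65  0.51  0.86] -> [-0.71  0.47  0.44  2.08  2.69  0.53  1.51]
```

Execute the first 8 rows.

Emit:
{"op": "servo_tool", "data": {
  "translation": [
    [-0.012,-0.0075,0],
    [-0.0125,-0.0095,0],
    [-0.0125,-0.011,-0.0005],
    [-0.0125,-0.0125,-0.0005],
    [-0.012,-0.0145,-0.0005],
    [-0.011,-0.016,-0.0005],
    [-0.01,-0.018,-0.001],
    [-0.0085,-0.0195,-0.001],
    [0,0,0]
  ],
  "turn": [
    [0.037,-0.0335,-0.1635],
    [0.041,-0.033,-0.162],
    [0.045,-0.0315,-0.1605],
    [0.0495,-0.029,-0.159],
    [0.0535,-0.0265,-0.1575],
    [0.0575,-0.023,-0.156],
    [0.0615,-0.019,-0.1545],
    [0.0645,-0.0145,-0.153],
    [0,0,0]
  ]
}}

```text
clock: 13.6
tool_pos: [0.6976, 0.0705, 0.5976]
eef_rot: [0.732, -0.241, 0.624, -0.128]
contact_force: [-0.2, -0.5, -0.4]
opening: 0.192
finger_force: 25.0
```

```bash
sed -i 's#/.11))#/.07))#' jp.py; python3 jp.py 3 10
```

```text
rows 6 goal [-0.727  0.737  0.437  2.135  2.97   0.417  1.684] 4.969646805186301e-09
foot [[0.77, 0.03, 0.64], [0.79, 0.16, 0.39]]
minz 0.245 0.245
[[-0.0601, 0.0023, 0.0135], [-0.0601, -0.0028, 0.0155], [-0.0596, -0.0073, 0.0173], [-0.0587, -0.0118, 0.0188], [-0.0572, -0.0163, 0.0203], [-0.0551, -0.0209, 0.0217]]
[[-0.001, -0.0894, -0.1748], [0.0042, -0.0935, -0.1712], [0.0107, -0.0969, -0.1675], [0.0181, -0.0996, -0.1637], [0.0267, -0.101, -0.16], [0.0359, -0.1012, -0.1564]]
q [-0.81  0.32  0.61  2.05  2.57  0.57  1.29] -> [-0.73  0.74  0.44  2.13  2.97  0.42  1.68]
```

```bash
sed -i 's#/.07))#/.045))#' jp.py; python3 jp.py 3 10|tail -3
```

```text
[[-0.0359, 0.0009, 0.0084], [-0.0359, -0.0014, 0.0093], [-0.0358, -0.0029, 0.01], [-0.0356, -0.0045, 0.0107], [-0.0354, -0.006, 0.0112], [-0.0349, -0.0077, 0.0119], [-0.0343, -0.0093, 0.0124], [-0.0338, -0.0108, 0.0129], [-0.0329, -0.0125, 0.0134], [-0.0321, -0.014, 0.0139]]
[[-0.0012, -0.0531, -0.1054], [0.0007, -0.0546, -0.1039], [0.0025, -0.0561, -0.1028], [0.0048, -0.0574, -0.1014], [0.0072, -0.0585, -0.1001], [0.01, -0.0594, -0.0987], [0.0129, -0.0601, -0.0974], [0.016, -0.0606, -0.096], [0.0193, -0.0608, -0.0947], [0.0227, -0.0606, -0.0934]]
q [-0.81  0.32  0.61  2.05  2.57  0.57  1.29] -> [-0.73  0.74  0.44  2.13  2.97  0.42  1.68]
```

Emit:
{"op": "servo_tool", "data": {
  "translation": [
    [-0.036,0.001,0.0085],
    [-0.036,-0.0015,0.0095],
    [-0.036,-0.003,0.01],
    [-0.0355,-0.0045,0.0105],
    [-0.0355,-0.006,0.011],
    [-0.035,-0.0075,0.012],
    [-0.0345,-0.0095,0.0125],
    [-0.034,-0.011,0.013],
    [-0.033,-0.0125,0.0135],
    [-0.032,-0.014,0.014]
  ],
  "turn": [
    [-0.001,-0.053,-0.1055],
    [0.0005,-0.0545,-0.104],
    [0.0025,-0.056,-0.103],
    [0.005,-0.0575,-0.1015],
    [0.007,-0.0585,-0.1],
    [0.01,-0.0595,-0.0985],
    [0.013,-0.06,-0.0975],
    [0.016,-0.0605,-0.096],
    [0.0195,-0.061,-0.0945],
    [0.0225,-0.0605,-0.0935]
  ]
}}

```text
clock: 14.85
tool_pos: [0.6629, 0.1674, 0.243]
eef_rot: [0.899, 0.198, 0.382, 0.087]
contact_force: [0.1, 0.7, -0.7]
opening: 0.193
finger_force: 25.0
```

Emit:
{"op": "servo_tool", "data": {
  "translation": [
    [0,0,0],
    [0,0,0]
  ],
  "turn": [
    [0,0,0],
    [0,0,0]
  ]
}}

```text
clock: 15.1
tool_pos: [0.6639, 0.1674, 0.2452]
eef_rot: [0.898, 0.196, 0.384, 0.086]
contact_force: [1.2, 0.2, 0.5]
opening: 0.188
finger_force: 25.0
```

```bash
python3 - <<'E'
from tgt import *
from tube import tubefit
st()
p,Q,L=target(.08);s=r.get_state()
print(s['tool_pos']-(p+[0,0,.13]),(Q.inv()*R.from_quat(s['eef_rot'])).as_rotvec())
c=snap('wrist','w6');a=snap('scene','s6');b=snap('top','t6')
tubefit('w6',s)
A=cv2.resize(c['img'],(400,300));B=cv2.resize(a['img'][150:300,280:430],(400,400),interpolation=2);D=cv2.resize(b['img'][90:210,120:240],(400,400),interpolation=2)
im=np.zeros((400,800,3),'u1');im[:,:400]=B;im[:,400:]=D;cv2.imwrite('pics/v6.png',np.vstack([im])[:,:,::-1])
plan([(p+[0,0,.12],Q),(p,Q)],step=.02)
E
```

```text
('clock', np.float64(15.1)) ('q', array([-0.7473,  0.7475,  0.4776,  2.1352,  3.0283,  0.4191,  1.6148])) ('tool_pos', array([0.6639, 0.1674, 0.2452])) ('eef_rot', array([0.898 , 0.1965, 0.3841, 0.0864])) ('contact_force', array([1.1879, 0.2237, 0.511 ])) ('opening', np.float64(0.1879)) ('finger_force', np.float64(24.9998))
[ 0.00152894 -0.00068667  0.00046731] [-0.00361506  0.00267472  0.0022143 ]
axis [-2.000e-04  2.000e-04  8.132e-01 -2.600e-03] n 3641 rms 0.00058 foot h -0.08880963589613412 o [-0.0002  0.0002  0.0002] z [-0.7265  0.0026 -0.6872]
-170 56 satmed 30.0 bright 508.5
-160 92 satmed 52.0 bright 355.5
-150 98 satmed 83.0 bright 263.0
-140 151 satmed 98.0 bright 264.0
-130 160 satmed 106.0 bright 281.0
-120 178 satmed 111.0 bright 291.0
-110 196 satmed 113.0 bright 296.0
-100 223 satmed 109.0 bright 290.0
-90 178 satmed 76.5 bright 394.0
-80 199 satmed 23.0 bright 673.0
-70 181 satmed 15.0 bright 706.0
-60 174 satmed 22.0 bright 648.0
-50 122 satmed 20.0 bright 431.0
-40 108 satmed 15.5 bright 338.5
-30 56 satmed 15.0 bright 374.0
-20 43 satmed 13.0 bright 411.0
-10 30 satmed 10.0 bright 429.5
0 7 satmed 9.0 bright 493.0
[[-0.0077, -0.0038, 0.0063], [-0.0112, -0.0052, 0.0119], [-0.0112, -0.0052, 0.0119], [-0.0112, -0.0052, 0.0119], [-0.0112, -0.0053, 0.0119], [-0.0112, -0.0052, 0.0119], [-0.0112, -0.0053, 0.0118], [-0.0112, -0.0052, 0.0119]] 
  [[0.0027, -0.0028, -0.0008], [-0.0, 0.0, 0.0], [-0.0, 0.0, 0.0], [-0.0, 0.0, 0.0], [-0.0, 0.0, 0.0], [-0.0, 0.0, 0.0], [-0.0, 0.0, 0.0], [-0.0, 0.0, 0.0]]
```

View pics/v6.png

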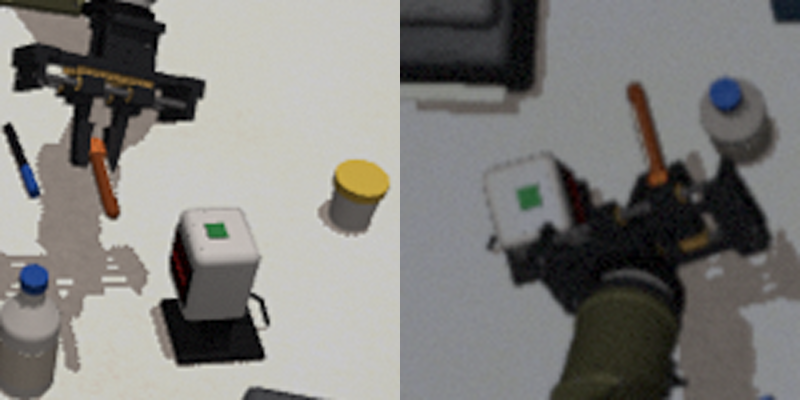

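Left panel: the tube is level, with its foot at (113,212). Right panel: it lies across the front of the window at (575,190), beyond the gripper, and the bottle stands clear at (735,120). Before lowering, I'll check the gripper body's measured clearance to the reader head.

```bash
python3 - <<'E'
from tgt import *
s=r.get_state();Q=R.from_quat(s['eef_rot'])
for f in('s6','t6'):
    X=cloud(np.load('pics/%s.npz'%f)).reshape(-1,3);X=X[np.isfinite(X[:,0])]
    t=Q.inv().apply(X-s['tool_pos']);m=(t[:,2]<-.02)&(t[:,2]>-.25)&(abs(t[:,1])<.12)&(abs(t[:,0])<.11)&(X[:,2]>.175)
    Y=X[m]-[*rc,.13]; t=t[m]
    a=Y@rx;b=Y@ry;k=(a>-.060)&(Y[:,2]<.20);print(f,m.sum(),k.sum())
    if k.sum():
        j=np.argsort(b[k])[:200:25];print(np.c_[a[k],b[k],Y[k,2],t[k]][j].round(3))
E
```

```text
s6 2962 265
[[-0.036  0.049  0.149  0.038 -0.079 -0.048]
 [-0.036  0.062  0.166  0.041 -0.074 -0.068]
 [-0.031  0.066  0.159  0.034 -0.081 -0.067]
 [-0.044  0.07   0.128  0.008 -0.078 -0.045]
 [-0.024  0.074  0.166  0.034 -0.085 -0.079]
 [-0.038  0.077  0.171  0.032 -0.071 -0.081]
 [-0.045  0.08   0.169  0.027 -0.065 -0.08 ]
 [-0.05   0.084  0.169  0.023 -0.06  -0.082]]
t6 2519 282
[[-0.034  0.051  0.146  0.035 -0.083 -0.047]
 [-0.036  0.065  0.157  0.032 -0.077 -0.064]
 [-0.022  0.07   0.163  0.035 -0.088 -0.075]
 [-0.043  0.077  0.167  0.028 -0.067 -0.077]
 [-0.038  0.082  0.174  0.03  -0.07  -0.087]
 [-0.044  0.086  0.17   0.023 -0.065 -0.086]
 [-0.055  0.09   0.173  0.021 -0.054 -0.088]
 [-0.035  0.093  0.161  0.015 -0.077 -0.087]]
```

Emit:
{"op": "servo_tool", "data": {
  "translation": [
    [-0.0075,-0.004,0.0065],
    [-0.011,-0.005,0.012],
    [-0.011,-0.005,0.012],
    [-0.011,-0.0055,0.012],
    [-0.0115,-0.005,0.012],
    [-0.0115,-0.005,0.012],
    [-0.0115,-0.0055,0.0115],
    [-0.0115,-0.0055,0.0115],
    [0,0,0],
    [0,0,0]
  ],
  "turn": [
    [0.0025,-0.003,-0.001],
    [0,0,0],
    [0,0,0],
    [0,0,0],
    [0,0,0],
    [0,0,0],
    [0,0,0],
    [0,0,0],
    [0,0,0],
    [0,0,0]
  ]
}}

```text
clock: 16.5
tool_pos: [0.6613, 0.1678, 0.1132]
eef_rot: [0.899, 0.199, 0.381, 0.086]
contact_force: [-0.3, -0.5, -0.4]
opening: 0.19
finger_force: 25.0
```

```bash
python3 - <<'E'
from tgt import *
from scipy.optimize import least_squares
st()
p,Q,L=target(.08);s=r.get_state();q=R.from_quat(s['eef_rot'])
print(s['tool_pos']-p,(Q.inv()*q).as_rotvec())
c=snap('wrist','w7');a=snap('scene','s7');b=snap('top','t7')
# independent tube axis from scene/top depth, in reader frame
for f in('s7','t7','w7'):
    X=cloud(np.load('pics/%s.npz'%f)).reshape(-1,3);X=X[np.isfinite(X[:,0])]
    Y=X-[*rc,0];Y=np.stack([Y@rx,Y@ry,Y[:,2]],1)
    m=(Y[:,1]<.03)&(Y[:,1]>-.05)&(abs(Y[:,0]+.13)<.015)&(abs(Y[:,2]-.115)<.015);Y=Y[m]
    g=lambda v:np.hypot(Y[:,0]-v[0]-v[2]*Y[:,1],Y[:,2]-v[1]-v[3]*Y[:,1])-.008
    k=least_squares(g,[-.13,.115,0,0],loss='soft_l1',f_scale=.001);print(f,m.sum(),k.x.round(4),Y[:,1].min().round(3))
A=cv2.resize(a['img'][180:300,280:400],(400,400),interpolation=2);B=cv2.resize(c['img'][40:340,100:400],(400,400),interpolation=2)
cv2.imwrite('pics/v7.png',np.hstack([A,B])[:,:,::-1])
E
```

```text
('clock', np.float64(16.5)) ('q', array([-0.6917,  1.0141,  0.3877,  2.1722,  2.9975,  0.7095,  1.5514])) ('tool_pos', array([0.6613, 0.1678, 0.1132])) ('eef_rot', array([0.8986, 0.1992, 0.3814, 0.0859])) ('contact_force', array([-0.333 , -0.4739, -0.3728])) ('opening', np.float64(0.1897)) ('finger_force', np.float64(24.9999))
[-0.00107791 -0.00022851 -0.0015442 ] [ 0.00045126 -0.00211857 -0.00244701]
s7 139 [-0.1293  0.1132 -0.0197  0.0202] -0.048
t7 125 [-0.1288  0.1122  0.0173 -0.0077] -0.047
w7 3663 [-0.1297  0.1128  0.0047  0.0066] -0.046
```

View pics/v7.png

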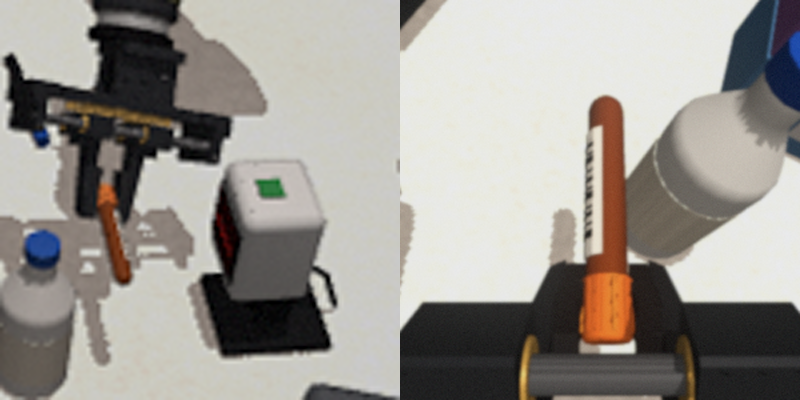

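The tube lies level in front of the window with its label edge towards the reader (right panel, (590,190)), and the bottle is clear. The axis is 87 mm from the glass, so the label is about 79 mm away, but it sits about 2 mm low. I'll raise it slightly and hand in.

Emit:
{"op": "servo_tool", "data": {
  "translation": [
    [0.0013,0.0006,-0.0014],
    [0,0,0],
    [0,0,0],
    [0,0,0],
    [0,0,0],
    [0,0,0]
  ],
  "turn": [
    [0,0,0],
    [0,0,0],
    [0,0,0],
    [0,0,0],
    [0,0,0],
    [0,0,0]
  ]
}}

```text
clock: 17.4
tool_pos: [0.6611, 0.168, 0.1148]
eef_rot: [0.899, 0.199, 0.381, 0.086]
contact_force: [-0.5, 0.5, -0.3]
opening: 0.189
finger_force: 25.0
```

```bash
python3 - <<'E'
from h import *
st(); print(r.finish_job())
E
```

```text
('clock', np.float64(17.4)) ('q', array([-0.6922,  1.0102,  0.3882,  2.1726,  2.9983,  0.7056,  1.5523])) ('tool_pos', array([0.6611, 0.168 , 0.1148])) ('eef_rot', array([0.8987, 0.1993, 0.381 , 0.0858])) ('contact_force', array([-0.4667,  0.5029, -0.2684])) ('opening', np.float64(0.189)) ('finger_force', np.float64(24.9999))
the job is handed in; nothing more can be done
None
```

I handed the job in at 17.4 s with the orange-capped tube held still and level across the middle of the reader window; its label faces the glass about 79 mm away by my measurements, and the verdict has not come back.

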